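# Tip a glaze sample out of its case and lay it on the banding wheel

### The arm

A 7-joint arm with a two-finger parallel gripper is mounted at the origin on the work surface. World frame = base frame: x ahead of the robot, y to its left, z up, the work surface at z = 0. Lengths are in mm, angles in rad, forces in N, time in s.
With the tool pointing down it reaches from about 400 to 850 mm from the base axis. Payload 4.5 kg.
Tool frame: the origin (TCP) lies on the centre line of the jaws, within the pads' length; the fingertips stand 14 mm ahead of it and the grasp point (between the pads) lies 5 mm behind it; z points along the fingers, y is the direction in which the jaws open and shut (so a half turn about z gives the same grasp; the last joint's range is limited). The gripper opens to 85 mm and grips with 20 to 120 N. Pads are 22 mm wide; open, the fingers measure 114 mm over their backs; the gripper's body (76 mm by 85 mm) begins 54 mm behind the grasp point. The pads swing forward as they close: fully open they stand 13 mm farther back than shut.
Start: joints at [-1.265, 0.689, -0.195, 1.565, 0.157, 0.902, -0.215], TCP at [167.77, 602.085, 245.317] pointing down, gripper open.
Joint ranges: [-3.01, 3.01], [-0.46, 2.08], [-1.47, 1.51], [0.13, 2.56], [-1, 4.14], [0.04, 2.09], [-2.66, 2.66]. Speed limits (rad/s): [2.57, 2.57, 3.14, 3.14, 3.14, 3.14, 3.14].

### API

Orientations are given as a rotation vector (axis times angle).
In Python, from workcell import ctrl, cams, workorder gives the robot as it stands.
- The arm moves only by the tool jog_arm, never from a script. Its argument "plan" is a list of rows, each a list of 2 entries, a list of its own where there are three numbers: the shift along the tool's x, y, z each as a share of 200 mm, from -1 to 1, then the turn, a rotation vector about the tool's x, y, z each as a share of 180 degrees, from -1 to 1. A call has 1 to 12 rows; each row is the pose to reach, as a shift and turn from the pose commanded when the call began, along the tool's axes at that moment, turning the shorter way round; what a row does not reach only later rows make up. A row lasts 1/10 s, in which the tool goes at most 50 mm and 8.59 degrees, less where a joint would pass 70% of its speed; a pose out of reach is approached as far as the arm can. A call with a number of a shift or a turn outside -1 to 1 is refused whole. A call with a gripper value outside its range is refused whole. "hand" is the gripper command: -1 is fully open, 1 is shut, values between are in proportion, set as the call begins (left out, the last holds). The fingers move at their own pace and stop on an object; "grip_force" is the grip in N (left out, the last holds). Time passes only in rows, so rows that repeat a pose let the fingers close. It gives the time, the measured TCP pose, the force and the opening at its end, in the units of the state.
- ctrl.get_state(): the state, without advancing time (a new reading comes with each control period).
- cams.camera(name): name is "scene" or "top"; returns a dict with "pixels" (420x560x3 uint8, blue, green, red), "camera_matrix" (3x3 intrinsics, pixels), "cam_to_world" (4x4, takes a point from camera to world coordinates). Camera axes: x right, y down, z forward; pixel columns grow to the right and rows downward; lengths in mm; the calibration is good to about 2 mm. A picture is of the moment at which its call begins. There is no depth.
- workorder.job_done(): hands the job in, once; it reports no verdict.
The state is a dict: "time": time; "q": joint angles; "qd": joint speeds; "joint_efforts": joint torques, N m; "tool_pos": TCP position; "eef_rot": TCP orientation; "contact_force": force on the tool from outside, world axes, zero at the start; "wrist_torque": the same for the moment, N m; "width": finger opening in mm.
Only numpy, scipy, OpenCV 4.12 (cv2) and the standard library are available. Lean on these libraries where they do the work, as an engineer would, in place of code of your own. Each camera call takes 0.05 s, during which the arm holds its last target.

### The job

Take the tag-shaped glaze sample (the one with clipped corners and a hanging hole) out of the wooden sample case: press down its plain end, the one over the finger well, until that end has dropped to the bottom of the well and the end with the hole stands up, then lift it out and lay it flat on the banding wheel, glazed side up and wholly on the round head. Set it down rather than dropping it, keep the other two samples in their pockets, and leave everything else on the bench where it is.

Things in the scene. Friction and masses are not known exactly. Their poses are not given: they have to be found in the camera images.
- sample_case: Pale wooden glaze-sample case, 179 x 207 x 56 mm (x, y, z), fixed. Origin: centre of underside, z up. x runs from its broad rim (30 mm, on the robot's side, within 0.35 rad) to its narrow rim (12 mm). Three pockets side by side at y = -65, 0, +65 mm, each 53 mm wide, x = -59.5 to +77.5, 12 mm partitions; each holds one sample flush with the case's top.
- ledge_edge (a point): Case point (0, 0, 48) mm: on the edge of the ledge, middle pocket. In every pocket the floor is a flat ledge at z = 48 mm for x > 0 (case frame); for x < -3 it drops into a finger well, floor at z = 6 mm, end wall at x = -59.5; the edge is rounded (3 mm). Samples end 5 mm short of that wall: a dark slit shows there. The sample turns on this edge.
- press_mid (a point): Case point (-38, 0, 56) mm: where to press the middle pocket's sample (others: y = -65, +65). Under 3 N. Pressed 16 mm down or less it falls back when let go; pressed to the firm stop at about 24 mm it slides down and stays at about 38 degrees: low end in the corner of well floor and end wall, underside on the ledge edge, its +x end free, about 38 mm above the ledge.
- tag_tile: The sample to take: fired clay tile 130 x 50 x 8 mm (x, y, z), 0.12 kg, pale green glaze on top. Tag-shaped: at its +x end the corners are clipped by 12 mm and a 14 mm hole lies 16 mm from the end; the -x end is square and lies over the well. Origin: centre of underside; z out of the glaze. In its pocket (any of the three) its x is the case's x. Straight sides end 12 mm from the +x end.
- tag_low_end (a point): The middle of the underside's edge at the tag-shaped tile's square end (its x = -65 mm).
- plain_tile: Another sample, a plain rectangular tile 130 x 50 x 8 mm of the same clay and glaze, origin and axes as the tag-shaped tile's; stays in its pocket.
- combed_tile: Another sample, as the plain one but with five low lengthwise ridges on its glaze; stays in its pocket.
- wheel_top (a point): Banding wheel: a heavy dark iron foot fixed to the bench, with a flat round aluminium head 230 mm across that turns freely about its upright axis. This point is the centre of the head's upper face, 116 mm above the bench.
- glaze_jar: Bystander: closed white jar, 66 mm across and 82 mm high, with a green lid; origin at the centre of its underside.
- bowl: Bystander: small clay bowl, 112 mm across and 46 mm high; origin at the centre of its underside.
- vase: Bystander: dark narrow-necked vase, 80 mm across and 122 mm high; origin at the centre of its underside.
- brush: Bystander: glazing brush lying on the bench between case and wheel, pointing away from the robot; 200 mm long along its x axis, 12 mm thick; origin near its middle, on the bench.
- rib: Bystander: dark wooden potter's rib lying flat, 110 x 42 x 7 mm; origin near its middle, on the bench.
Mind the look-alikes: they are no part of the job. What is shaped like the combed_tile but purple is not meant.

How it is judged (in metres and radians):
On the way:
1. the tag-shaped sample's square end has been pressed down to the bottom of the well (its lower edge more than 25 mm below the ledge) and its other end stands up (tilted more than 26 degrees) (z of tag_low_end in the frame of sample_case below 0.023 m and angle between tag_tile's own z axis and vertical between 0.45 and 1.2 rad), for 0.2 s.
At the end, for the whole second after the job is handed in: Tag-shaped sample released, at rest, glazed side up, flat (4.5 deg) on the wheel head (underside within 4 mm of it), its middle within 45 mm of the axis; the other samples flat and within 8 mm of where they were; jar, bowl, vase, brush, rib within 30 mm (horizontal distance between tag_tile and wheel_top below 0.045 m and z of tag_tile in the frame of wheel_top between -0.004 and 0.004 m and angle between tag_tile's own z axis and vertical below 0.08 rad and linear speed of tag_tile below 0.03 m/s and contact force between the fingers and tag_tile below 0.05 N and angle between each of plain_tile, combed_tile's own z axis and vertical below 0.06 rad and distance of each of plain_tile, combed_tile from where it was at the start of the episode below 0.008 m and distance of each of glaze_jar, bowl, vase, brush, rib from where it was at the start of the episode below 0.03 m); the robot touches nothing.
It fails at once if the tag-shaped sample is let go over the banding wheel while its middle is more than 30 mm above the head (dropped) (horizontal distance between tag_tile and wheel_top below 0.15 m and z of tag_tile in the frame of wheel_top above 0.03 m and contact force between the fingers and tag_tile below 0.02 N).
It fails at once if the vase or the jar is knocked over (tilted more than 30 degrees) (angle between any of vase, glaze_jar's own z axis and vertical above 0.52 rad).
It also fails if it takes over 58 s, if anything falls off the work surface, if the arm or the gripper's body presses on something with over 40 N, if the wrist force passes 120 N, or if a joint passes its speed limit or range.

## Working session

There is one attempt and no reset: what is moved stays moved. The work goes in short steps, Python scripts to look and compute and a tool call to move; the robot and the scene stay as the last step left them, time stands still between calls to the robot, and variables do not carry over. Pictures are saved under pics/ and viewed, and the job is handed in when it is done.

Besides the shell and the picture viewer there is one more tool, called after ">>>" by a JSON object that holds its "method" and its "body". jog_arm: Moves the arm, as the interface text tells. Shift numbers are shares of 200 mm and turn numbers shares of 180 degrees, none past 1 either way. Its arguments: {"type":"object","properties":{"plan":{"type":"array","items":{"type":"array"}},"hand":{"type":"number"},"grip_force":{"type":"number"}},"required":["plan"]}

```bash
ls; mkdir -p pics; cat > h.py <<'E'
import numpy as np, cv2, pickle
from workcell import ctrl, cams, workorder
def snap(name,tag):
    c=cams.camera(name); pickle.dump(c,open(f'pics/{tag}.pkl','wb'))
    cv2.imwrite(f'pics/{tag}.png',c['pixels']); return c
def load(tag): return pickle.load(open(f'pics/{tag}.pkl','rb'))
def w2p(c,P):
    P=np.atleast_2d(np.array(P,float)); T=np.linalg.inv(c['cam_to_world'])
    X=P@T[:3,:3].T+T[:3,3]; x=X@np.array(c['camera_matrix']).T
    return x[:,:2]/x[:,2:]
def p2w(c,uv,z):
    uv=np.atleast_2d(np.array(uv,float)); K=np.array(c['camera_matrix']);T=np.array(c['cam_to_world'])
    d=np.c_[uv,np.ones(len(uv))]@np.linalg.inv(K).T@T[:3,:3].T
    o=T[:3,3]; return o+d*((z-o[2])/d[:,2:])
def crop(c,x0,y0,x1,y1,s,out):
    im=np.array(c['pixels'])[y0:y1,x0:x1]
    cv2.imwrite(f'pics/{out}.png',cv2.resize(im,None,fx=s,fy=s,interpolation=cv2.INTER_CUBIC))
E
python3 - <<'E'
from h import *
a=snap('scene','s0');b=snap('top','t0')
print(ctrl.get_state()); print(b['camera_matrix'],b['cam_to_world']); print(a['cam_to_world'])
E
```

```text
pics
{'time': 0.1, 'q': array([-1.26522822,  0.68990996, -0.19452472,  1.56620108,  0.15729244,
        0.90252896, -0.21504549]), 'qd': array([ 4.73361798e-04, -2.80852694e-03, -2.55330511e-05, -2.13877149e-03,
       -1.28430071e-03,  7.43812200e-04, -8.84479302e-04]), 'joint_efforts': array([-3.74115072e-03, -5.40599549e+01, -1.27163451e+00, -1.58984470e+01,
        9.38364974e-03,  4.44524761e-03, -1.26507308e-05]), 'tool_pos': array([167.66267774, 601.52184541, 244.56858787]), 'eef_rot': array([-4.25370192e-01, -3.11254855e+00,  2.59693014e-03]), 'contact_force': array([ 0.01363632, -0.34126426,  0.37570614]), 'wrist_torque': array([0.0218284, 0.0264356, 0.0012235]), 'width': 85.17693342434067}
[[540.77303756   0.         276.27941833]
 [  0.         540.77303756 203.69746962]
 [  0.           0.           1.        ]] [[ 7.44808981e-02 -9.76562336e-01  2.01937119e-01  2.22524465e+02]
 [-9.97220990e-01 -7.32831035e-02  1.34120772e-02 -4.46441616e+01]
 [ 1.70084941e-03 -2.02374878e-01 -9.79306651e-01  1.54124287e+03]
 [ 0.00000000e+00  0.00000000e+00  0.00000000e+00  1.00000000e+00]]
[[-7.84266167e-01  5.29859586e-01 -3.22762139e-01  8.73218667e+02]
 [ 6.20423617e-01  6.68898696e-01 -4.09449715e-01  4.13218298e+02]
 [-1.05568283e-03 -5.21366813e-01 -8.53332018e-01  9.66398598e+02]
 [ 0.00000000e+00  0.00000000e+00  0.00000000e+00  1.00000000e+00]]
```

View pics/s0.png

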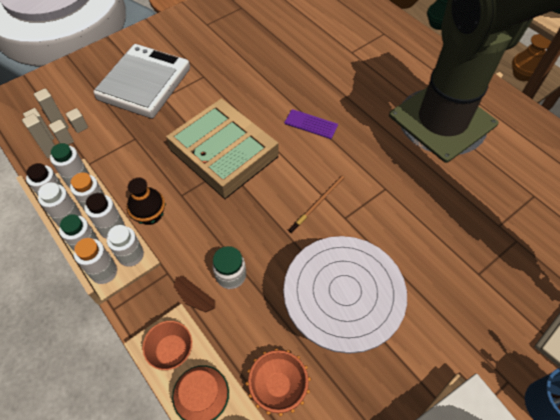

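View pics/t0.png

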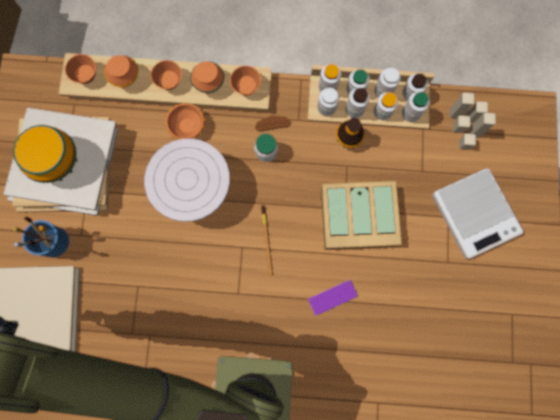

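```bash
python3 - <<'E'
from h import *
a=load('s0');b=load('t0')
crop(a,155,90,290,200,5.5,'s0c'); crop(b,310,170,412,260,7,'t0c'); crop(b,130,100,290,280,4,'t0w')
E
```

```text
(no output)
```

View pics/s0c.png

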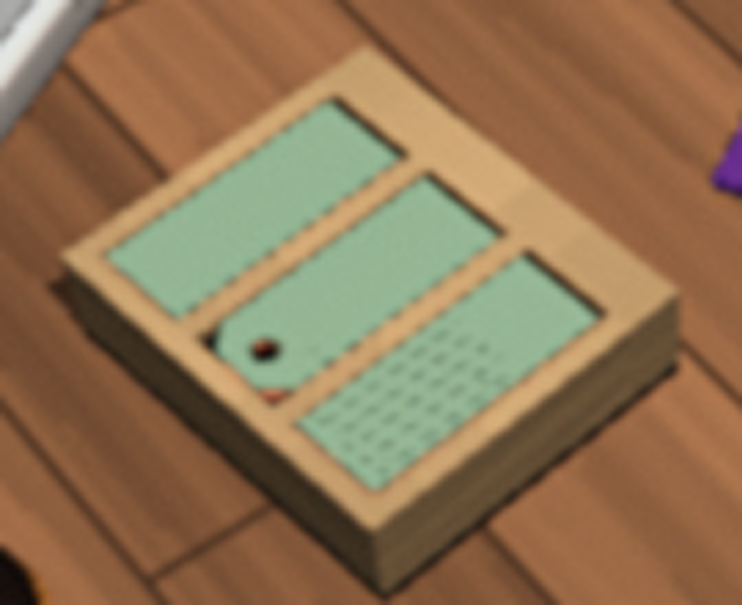

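View pics/t0c.png

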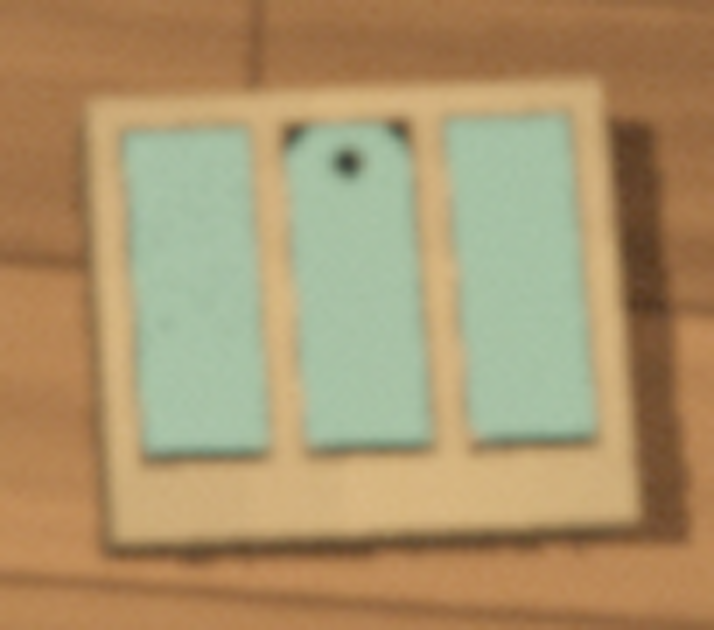

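View pics/t0w.png

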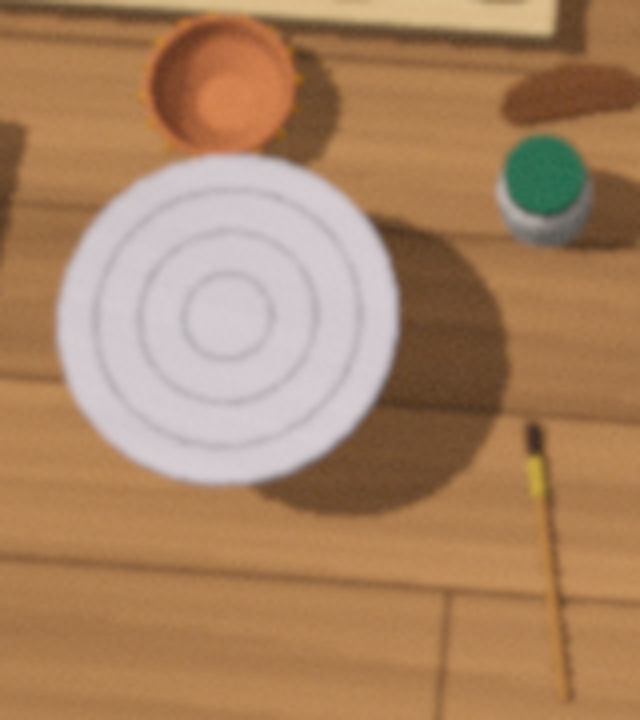

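Candidates in the top view are the left sample (337,211), the middle one with hole and clipped corners (361,210), the right plain one (384,209) and the purple one on the bench (333,297). The close crops show the middle one is the tag: hole at crop pixel (347,162), clipped corners at the far end.

```bash
python3 - <<'E'
from h import *
from scipy.optimize import least_squares
a=load('s0');b=load('t0')
# corners local (x,y): broad rim -x ; +y left
top=np.array([[88,100],[602,80],[640,522],[108,548]])/7+[310,170]
loc=np.array([[89.5,103.5],[89.5,-103.5],[-89.5,-103.5],[-89.5,103.5]])
sc=np.array([[62,256],[375,530],[678,292],[366,48]])/5.5+[155,90]
# scene: left,bottom,right,top -> combed tile is left in top view (y+) and bottom in scene
locs=np.array([[89.5,-103.5],[89.5,103.5],[-89.5,103.5],[-89.5,-103.5]])
def Wp(p,l): 
    c,s=np.cos(p[2]),np.sin(p[2]); return np.c_[p[0]+c*l[:,0]-s*l[:,1],p[1]+s*l[:,0]+c*l[:,1],np.full(len(l),56.)]
for nm,cams_ in (('top',[(b,loc,top)]),('sc',[(a,locs,sc)]),('both',[(b,loc,top),(a,locs,sc)])):
    r=least_squares(lambda p:np.concatenate([(w2p(c,Wp(p,l))-u).ravel() for c,l,u in cams_]),[600,-200,0])
    print(nm,r.x,r.fun.round(2))
print(p2w(b,top,56).round(1)); print(p2w(a,sc,56).round(1))
# hole at local (49,0)
p=r.x
print('hole',w2p(b,Wp(p,np.array([[49.,0]]))), np.array([347,162])/7+[310,170], w2p(a,Wp(p,np.array([[49.,0]]))), np.array([265,350])/5.5+[155,90])
# wheel: rim ellipse
w=np.array([[57,316],[400,316],[228,152],[222,485],[228,316]])/4+[130,100]
print(p2w(b,w,116).round(1)); print(w2p(a,[p2w(b,w[4:5],116)[0]]))
# others
for n,uv,z in (('brush',[[263.5,208],[271.5,275]],6),('jarlid',[[266,144]],82),('jarscene',None,0),('rib',[[272,125]],7),('bowl',[[185,122]],46)):
    if uv is not None: print(n,p2w(b,uv,z).round(1))
print('vase',p2w(a,[[139,187]],122),p2w(b,[[353,126]],122))
E
```

```text
top [ 5.16471476e+02 -2.63578121e+02  1.13957129e-01] [-0.02  0.28 -0.4   0.36 -0.39  0.1   0.8  -0.69]
sc [ 5.13915957e+02 -2.64497141e+02  1.17189755e-01] [ 0.01  0.19 -0.27  0.16  0.3  -0.16 -0.02 -0.26]
both [ 5.15109065e+02 -2.63860814e+02  1.15772970e-01] [-0.    0.82 -0.38  0.78 -0.25  0.53  0.94 -0.13 -0.26  0.52 -0.63  0.62
  0.07  0.3  -0.19  0.09]
[[ 594.4 -150.6   56. ]
 [ 618.3 -357.3   56. ]
 [ 439.7 -377.6   56. ]
 [ 413.7 -168.8   56. ]]
[[ 614.6 -357.4   56. ]
 [ 590.  -151.2   56. ]
 [ 413.8 -172.2   56. ]
 [ 437.6 -377.    56. ]]
hole [[360.15886348 197.64003921]] [359.57142857 193.14285714] [[206.47219604 151.54943545]] [203.18181818 153.63636364]
[[557.9 337.5 116. ]
 [575.3 105.3 116. ]
 [682.6 234.4 116. ]
 [450.5 213.2 116. ]
 [566.6 221.8 116. ]]
[[344.74775894 291.52417806]]
brush [[523.7  12.3   6. ]
 [333.2 -25.5   6. ]]
jarlid [[692.7  17.   82. ]]
rib [[777.3   7.    7. ]]
bowl [[753.3 259.1  46. ]]
vase [[ 750.49881228 -219.15624055  122.        ]] [[ 749.61514349 -220.23877177  122.        ]]
```

```bash
python3 - <<'E'
from h import *
a=load('s0')
crop(a,270,220,420,360,4,'s0w')
E
```

```text
(no output)
```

View pics/s0w.png

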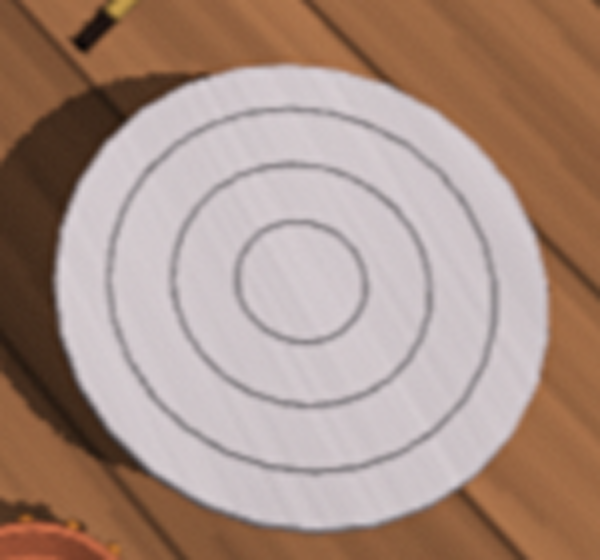

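```bash
cat >> h.py <<'E'
import json,os
from scipy.spatial.transform import Rotation as Ro
F='cmd.json'
def getc():
    if not os.path.exists(F): return np.array([167.77,602.085,245.317]), Ro.from_rotvec(S0)
    d=json.load(open(F)); return np.array(d['p']),Ro.from_rotvec(d['r'])
def setc(p,R): json.dump({'p':list(map(float,p)),'r':list(map(float,R.as_rotvec()))},open(F,'w'))
def did(shift,turn):   # shares, record a finished call's last row
    p,R=getc(); p2=p+R.apply(np.array(shift)*200); R2=R*Ro.from_rotvec(np.array(turn)*np.pi); setc(p2,R2)
    s=ctrl.get_state(); print('cmd',p2.round(1),R2.as_rotvec().round(3)); m=Ro.from_rotvec(s['eef_rot'])
    print('t',round(s['time'],2),'meas',s['tool_pos'].round(1),'rotdiff deg',np.degrees((R2.inv()*m).as_rotvec()).round(2),'F',s['contact_force'].round(1),'w',round(s['width'],1),'q',s['q'].round(2))
def goal(P,R=None):
    p,R0=getc(); R=R0 if R is None else R
    print('shift',(R0.inv().apply(np.array(P)-p)/200).round(3),'turn',((R0.inv()*R).as_rotvec()/np.pi).round(3))
def frame(casepsi,tilt):  # tool x=-casex(tilted), y=casey ; tilt>0: fingers point to +casex
    c,s=np.cos(casepsi),np.sin(casepsi); ex=np.array([c,s,0]);ey=np.array([-s,c,0]);ez=np.array([0,0,1.])
    z=np.sin(tilt)*ex-np.cos(tilt)*ez; y=ey; x=np.cross(y,z)
    return Ro.from_matrix(np.c_[x,y,z])
CASE=np.array([515.1,-263.9,0]);PSI=0.116
def case(l): return CASE+Ro.from_euler('z',PSI).apply(np.array(l,float))
E
python3 - <<'E'
from h import *
s=ctrl.get_state()
r=Ro.from_rotvec(s['eef_rot']); print(r.as_matrix().round(3))
# nominal: pointing exactly down
R=r.as_matrix(); setc([167.77,602.085,245.317], frame(np.arctan2(-R[1,0],-R[0,0]),0)); print(getc()[1].as_rotvec())
R1=frame(PSI,0)
print('press',case([-38,0,56]))
for P in ([330,440,245],):
    goal(P)
b=load('t0');a=load('s0'); print(w2p(b,[case([59.5,0,56])]),w2p(a,[case([59.5,0,56])]))
E
```

```text
[[-0.963  0.268 -0.   ]
 [ 0.268  0.963 -0.002]
 [-0.    -0.002 -1.   ]]
[0.42538526 3.11265992 0.        ]
press [ 477.35537744 -268.29812097   56.        ]
shift [-0.999 -0.563  0.002] turn [0. 0. 0.]
[[359.89725048 194.00400178]] [[203.09633599 154.01500335]]
```

The hole's predicted pixel agrees with the observed one in both views to within 1 px, so the case pose is consistent. Heading over now, with the fingers shutting on the way.

>>> {"method": "jog_arm", "body": {"plan": [[[-0.25,-0.14,0],[0,0,-0.02]],[[-0.5,-0.28,0],[0,0,-0.04]],[[-0.75,-0.42,0],[0,0,-0.06]],[[-1,-0.56,0],[0,0,-0.06]],[[-1,-0.56,0],[0,0,-0.06]],[[-1,-0.56,0],[0,0,-0.06]]], "hand": 1, "grip_force": 60}}

```text
time: 0.7
tool_pos: [335.2, 435.2, 244.7]
eef_rot: [0.146, 3.136, -0.007]
contact_force: [0.1, -0.1, -0.1]
width: 0.2
```

```bash
python3 - <<'E'
from h import *
did([-1,-.56,0],[0,0,-.06])
goal([440,260,245],frame(PSI,0))
E
```

```text
cmd [330.4 440.5 245.3] [ 0.131  3.139 -0.   ]
t 0.7 meas [335.2 435.2 244.7] rotdiff deg [ 0.25 -0.14  0.55] F [ 0.1 -0.1 -0.1] w 0.2 q [-0.83  0.6  -0.27  1.79  0.22  0.79  0.26]
shift [-0.621 -0.854  0.002] turn [ 0.    -0.    -0.063]
```

>>> {"method": "jog_arm", "body": {"plan": [[[-0.15,-0.21,0],[0,0,-0.016]],[[-0.31,-0.42,0],[0,0,-0.032]],[[-0.46,-0.63,0],[0,0,-0.048]],[[-0.62,-0.85,0],[0,0,-0.063]],[[-0.62,-0.85,0],[0,0,-0.063]]]}}

```text
time: 1.2
tool_pos: [442.8, 254.3, 244.6]
eef_rot: [-0.167, 3.137, -0.008]
contact_force: [-0.1, 0.3, 0.0]
width: -0.3
```

```bash
python3 - <<'E'
from h import *
did([-.62,-.85,0],[0,0,-.063])
goal([500,60,245],frame(PSI,0))
E
```

```text
cmd [439.8 260.8 245.3] [ 0.18  -3.136 -0.   ]
t 1.2 meas [442.8 254.3 244.6] rotdiff deg [0.27 0.01 0.5 ] F [-0.1  0.3  0. ] w -0.3 q [-0.39  0.56 -0.36  1.9   0.28  0.74  0.77]
shift [-0.184 -1.032  0.002] turn [ 0.  0. -0.]
```

>>> {"method": "jog_arm", "body": {"plan": [[[-0.045,-0.24,0],[0,0,0]],[[-0.09,-0.48,0],[0,0,0]],[[-0.135,-0.72,0],[0,0,0]],[[-0.18,-0.96,0],[0,0,0]],[[-0.18,-1,0],[0,0,0]],[[-0.18,-1,0],[0,0,0]]]}}

```text
time: 1.8
tool_pos: [498.6, 64.9, 245.0]
eef_rot: [0.174, -3.136, 0.0]
contact_force: [0.1, -0.0, -0.8]
width: 0.4
```

```bash
python3 - <<'E'
from h import *
did([-.18,-1,0],[0,0,0])
goal(case([-38,0,160]),frame(PSI,0))
E
```

```text
cmd [498.5  66.3 245.3] [-0.18   3.136  0.   ]
t 1.8 meas [498.6  64.9 245. ] rotdiff deg [0.01 0.03 0.23] F [ 0.1 -0.  -0.8] w 0.4 q [ 0.03  0.55 -0.39  1.92  0.3   0.73  1.15]
shift [ 0.297 -1.65   0.427] turn [ 0. -0. -0.]
```

>>> {"method": "jog_arm", "body": {"plan": [[[0.04,-0.24,0],[0,0,0]],[[0.08,-0.48,0],[0,0,0]],[[0.12,-0.72,0],[0,0,0]],[[0.15,-0.96,0],[0,0,0]],[[0.15,-1,0],[0,0,0]]]}}

```text
time: 2.3
tool_pos: [490.9, -140.4, 244.9]
eef_rot: [0.17, -3.136, 0.004]
contact_force: [-0.6, 0.9, -0.2]
width: 0.3
```

```bash
python3 - <<'E'
from h import *
did([.15,-1,0],[0,0,0])
goal(case([-38,0,110]),frame(PSI,0))
E
```

```text
cmd [ 491.6 -135.9  245.3] [ 0.18  -3.136 -0.   ]
t 2.3 meas [ 490.9 -140.4  244.9] rotdiff deg [0.14 0.08 0.38] F [-0.6  0.9 -0.2] w 0.3 q [ 0.44  0.56 -0.41  1.9   0.32  0.74  1.54]
shift [ 0.147 -0.65   0.677] turn [ 0.  0. -0.]
```

>>> {"method": "jog_arm", "body": {"plan": [[[0.04,-0.2,0.1],[0,0,0]],[[0.08,-0.4,0.25],[0,0,0]],[[0.12,-0.55,0.4],[0,0,0]],[[0.147,-0.65,0.55],[0,0,0]],[[0.147,-0.65,0.677],[0,0,0]],[[0.147,-0.65,0.677],[0,0,0]],[[0.147,-0.65,0.677],[0,0,0]]]}}

```text
time: 3.0
tool_pos: [478.7, -265.5, 110.2]
eef_rot: [-0.186, 3.135, 0.003]
contact_force: [0.2, 0.3, 0.5]
width: -0.2
```

```bash
python3 - <<'E'
from h import *
did([.147,-.65,.677],[0,0,0])
a=snap('scene','s1');b=snap('top','t1')
crop(a,130,60,330,210,4,'s1c'); crop(b,280,150,430,260,5,'t1c')
goal(case([-38,0,72]),frame(PSI,0))
E
```

```text
cmd [ 477.3 -268.4  109.9] [-0.18   3.136  0.   ]
t 3.0 meas [ 478.7 -265.5  110.2] rotdiff deg [-0.11 -0.05 -0.21] F [0.2 0.3 0.5] w -0.2 q [ 0.61  0.8  -0.31  1.91  0.47  0.5   1.66]
shift [-0.    0.    0.19] turn [ 0. -0. -0.]
```

View pics/s1c.png

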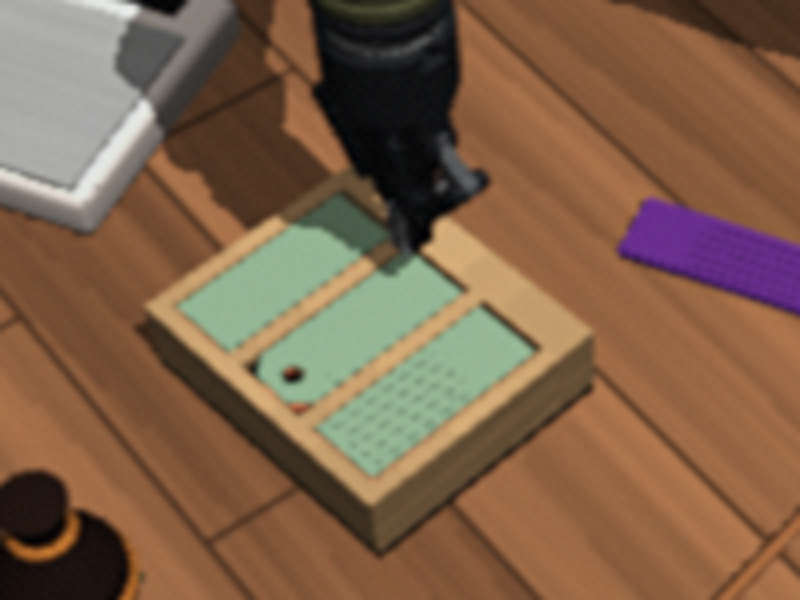

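View pics/t1c.png

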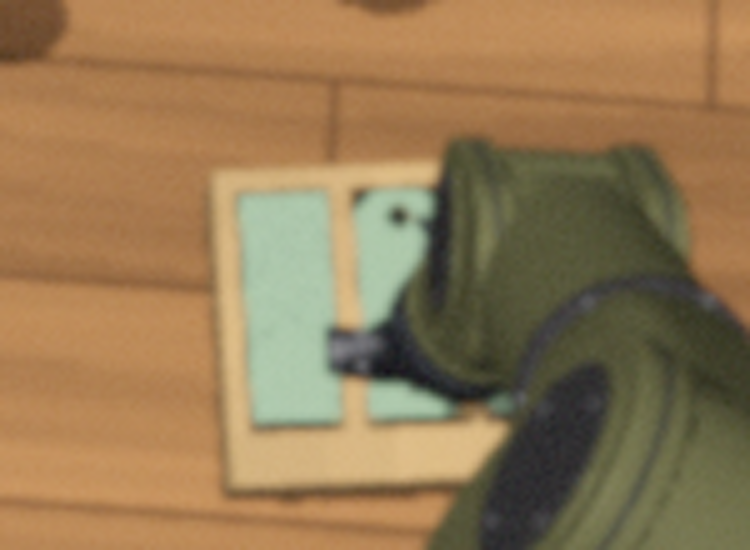

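The shut fingertips hover at scene px (231,122), just over the tag's square end, and the knuckles stand out to the side but higher. Descending in steps while reading force.

>>> {"method": "jog_arm", "body": {"plan": [[[0,0,0.1],[0,0,0]],[[0,0,0.18],[0,0,0]],[[0,0,0.18],[0,0,0]],[[0,0,0.18],[0,0,0]]]}}

```text
time: 3.5
tool_pos: [478.1, -268.0, 75.1]
eef_rot: [-0.181, 3.135, -0.001]
contact_force: [-0.2, -0.3, 0.6]
width: -0.4
```

```bash
python3 - <<'E'
from h import *
a=load('s1'); s=ctrl.get_state(); print(w2p(a,[case([-38,0,96])]))
did([0,0,.18],[0,0,0]); goal(case([-38,0,46]),frame(PSI,0))
E
```

```text
[[232.19962823 120.56470296]]
cmd [ 477.3 -268.4   73.9] [ 0.18  -3.136 -0.   ]
t 3.5 meas [ 478.1 -268.    75.1] rotdiff deg [ 0.03 -0.09 -0.05] F [-0.2 -0.3  0.6] w -0.4 q [ 0.58  0.86 -0.26  1.92  0.5   0.42  1.63]
shift [-0.    0.    0.14] turn [ 0.  0. -0.]
```

>>> {"method": "jog_arm", "body": {"plan": [[[0,0,0.03],[0,0,0]],[[0,0,0.06],[0,0,0]],[[0,0,0.09],[0,0,0]],[[0,0,0.09],[0,0,0]],[[0,0,0.09],[0,0,0]]]}}

```text
time: 4.0
tool_pos: [476.9, -268.3, 55.6]
eef_rot: [0.18, -3.136, -0.001]
contact_force: [0.2, 0.2, 0.7]
width: 0.1
```

```bash
python3 - <<'E'
from h import *
did([0,0,.09],[0,0,0]); a=snap('scene','s2'); crop(a,130,60,330,210,4,'s2c')
E
```

```text
cmd [ 477.3 -268.4   55.9] [-0.18   3.136  0.   ]
t 4.0 meas [ 476.9 -268.3   55.6] rotdiff deg [-0.02  0.04  0.01] F [0.2 0.2 0.7] w 0.1 q [ 0.57  0.89 -0.24  1.93  0.52  0.38  1.62]
```

View pics/s2c.png

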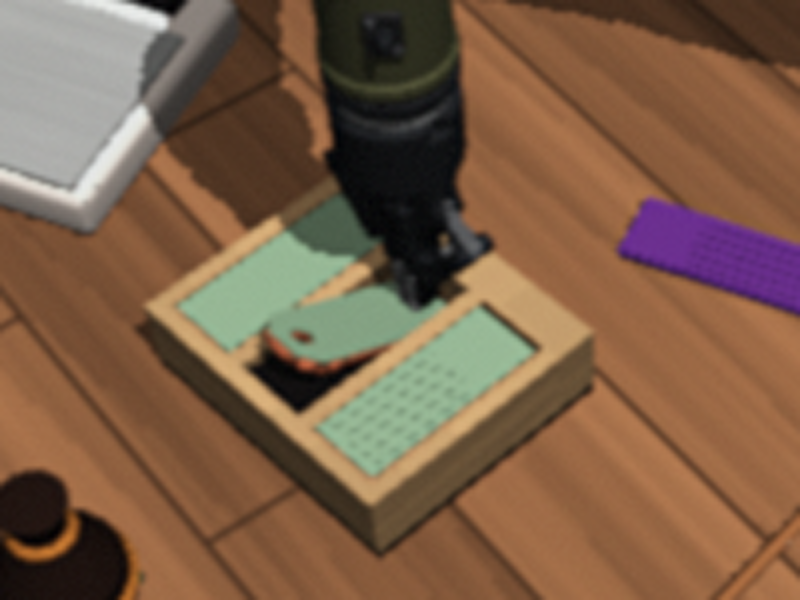

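The tag is tilting; its hole end has risen at crop (300,340) while the neighbours lie flat. Pressing on to the stop.

>>> {"method": "jog_arm", "body": {"plan": [[[0,0,0.02],[0,0,0]],[[0,0,0.035],[0,0,0]],[[0,0,0.045],[0,0,0]],[[0,0,0.05],[0,0,0]],[[0,0,0.05],[0,0,0]],[[0,0,0.05],[0,0,0]]]}}

```text
time: 4.65
tool_pos: [477.1, -268.4, 47.0]
eef_rot: [-0.18, 3.136, -0.001]
contact_force: [-3.1, 1.0, 12.7]
width: 0.3
```

```bash
python3 - <<'E'
from h import *
did([0,0,.05],[0,0,0]); a=snap('scene','s3'); crop(a,130,60,330,210,4,'s3c')
E
```

```text
cmd [ 477.3 -268.4   45.9] [ 0.18  -3.136 -0.   ]
t 4.65 meas [ 477.1 -268.4   47. ] rotdiff deg [ 0.04 -0.    0.  ] F [-3.1  1.  12.7] w 0.3 q [ 0.56  0.91 -0.23  1.93  0.52  0.36  1.61]
```

View pics/s3c.png

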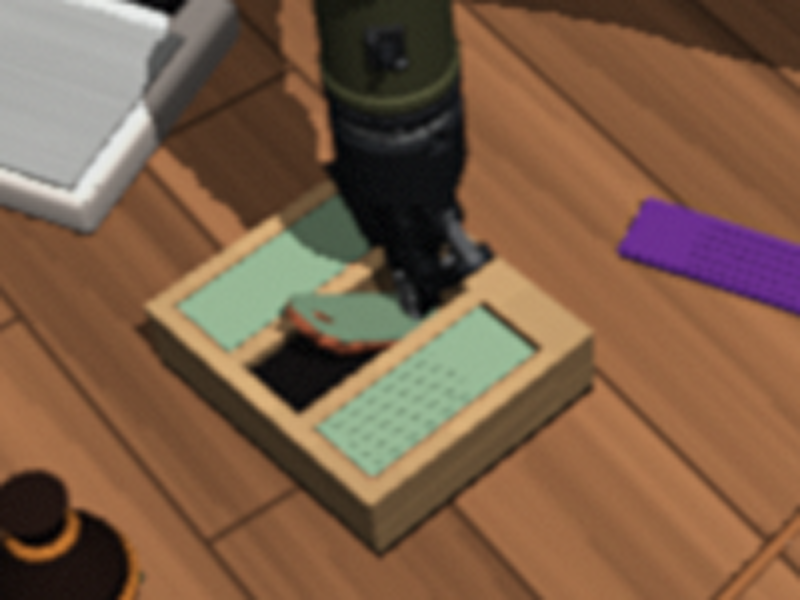

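Firm stop at about 23 mm depth with 12.7 N. Lifting straight off.

>>> {"method": "jog_arm", "body": {"plan": [[[0,0,-0.01],[0,0,0]],[[0,0,-0.03],[0,0,0]],[[0,0,-0.08],[0,0,0]],[[0,0,-0.2],[0,0,0]],[[0,0,-0.4],[0,0,0]],[[-0.0,0,-0.6],[0,0,0]],[[0.2,0,-0.7],[0,0,0]],[[0.3,0,-0.7],[0,0,0]],[[0.3,0,-0.7],[0,0,0]]]}}

```text
time: 5.6
tool_pos: [413.9, -276.4, 186.9]
eef_rot: [0.175, -3.134, 0.002]
contact_force: [0.2, -0.1, 1.0]
width: -0.1
```

```bash
python3 - <<'E'
from h import *
did([.3,0,-.7],[0,0,0]); a=snap('scene','s4'); b=snap('top','t4'); crop(a,155,90,290,200,5.5,'s4c');crop(b,310,170,412,260,7,'t4c')
E
```

```text
cmd [ 417.7 -275.2  185.9] [-0.18   3.136  0.   ]
t 5.6 meas [ 413.9 -276.4  186.9] rotdiff deg [0.05 0.18 0.19] F [ 0.2 -0.1  1. ] w -0.1 q [ 0.74  0.64 -0.38  2.    0.42  0.59  1.75]
```

View pics/s4c.png

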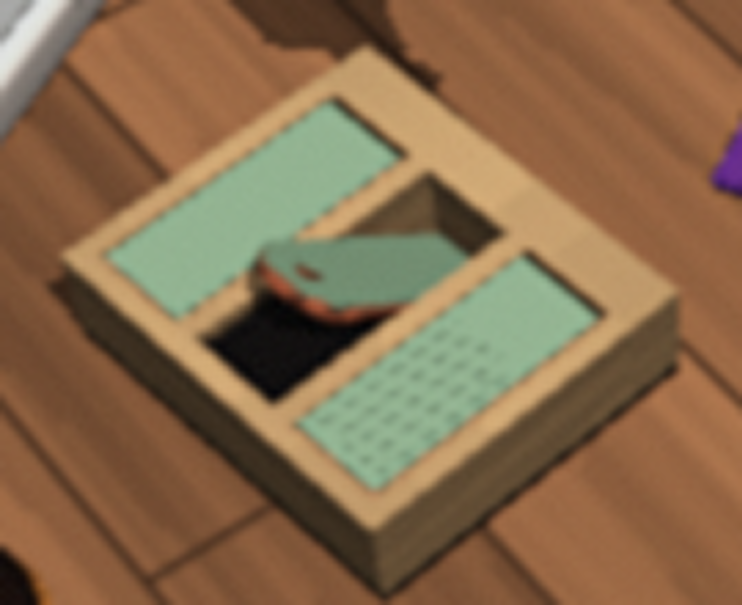

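View pics/t4c.png

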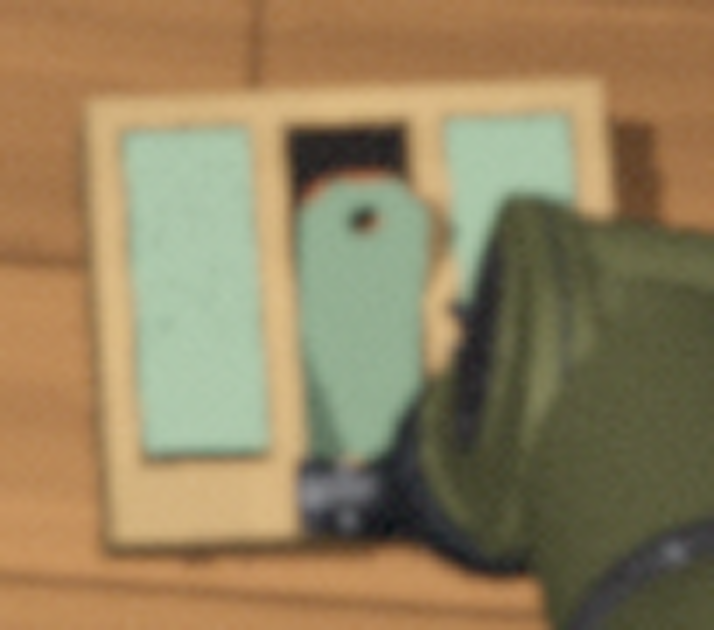

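```bash
cat >> h.py <<'E'
TH=np.radians(38.1)
def tl(d,y,n): # distance from low end along underside, lateral, height above underside -> case local
    c,s=np.cos(TH),np.sin(TH); return [-54.6+d*c-n*s, y, 6+d*s+n*c]
E
python3 - <<'E'
from h import *
a=load('s4');b=load('t4')
for nm,l in (('hole',tl(114,0,8)),('tipL',tl(130,13,8)),('tipR',tl(130,-13,8)),('clipL',tl(118,25,8)),('clipR',tl(118,-25,8)),('endUnder',tl(130,0,0))):
    print(nm,((w2p(a,[case(l)])[0]-[155,90])*5.5).round(0),((w2p(b,[case(l)])[0]-[310,170])*7).round(0))
g=tl(102,0,10); print(g,case(g),'pre',case(tl(102,0,80)))
goal(case(tl(102,0,80)),frame(PSI,TH)); 
E
```

```text
hole [309. 275.] [365. 226.]
tipL [303. 293.] [334. 190.]
tipR [263. 259.] [400. 188.]
clipL [341. 308.] [302. 219.]
clipR [264. 243.] [429. 214.]
endUnder [276. 292.] [363. 180.]
[np.float64(19.497013488648914), 0, np.float64(76.80700948396974)] [ 534.46598461 -261.64341516   76.80700948] pre [ 491.56374685 -266.64251752  131.89246102]
shift [-0.372  0.     0.27 ] turn [-0.    -0.212 -0.   ]
```

>>> {"method": "jog_arm", "body": {"plan": [[[-0.05,0,0],[0,-0.045,0]],[[-0.1,0,0],[0,-0.09,0]],[[-0.2,0,0.05],[0,-0.135,0]],[[-0.3,0,0.15],[0,-0.18,0]],[[-0.372,0,0.27],[0,-0.212,0]],[[-0.372,0,0.27],[0,-0.212,0]],[[-0.372,0,0.27],[0,-0.212,0]],[[-0.372,0,0.27],[0,-0.212,0]]], "hand": -0.6}}

```text
time: 6.5
tool_pos: [472.8, -267.8, 130.0]
eef_rot: [-0.193, 2.721, 0.045]
contact_force: [0.2, -0.6, -0.3]
width: 68.0
```

```bash
python3 - <<'E'
from h import *
did([-.372,0,.27],[0,-.212,0]); a=snap('scene','s5'); b=snap('top','t5'); crop(a,155,60,290,170,5.5,'s5c')
goal(case(tl(102,0,24)),frame(PSI,TH)); goal(case(tl(102,0,10)),frame(PSI,TH)); 
E
```

```text
cmd [ 491.6 -266.7  131.9] [-0.142  2.472  0.049]
t 6.5 meas [ 472.8 -267.8  130. ] rotdiff deg [-0.95 14.38 -1.26] F [ 0.2 -0.6 -0.3] w 68.0 q [ 1.09  0.87 -0.84  2.18  1.77  0.34  0.57]
shift [0.    0.001 0.28 ] turn [-0.  0. -0.]
shift [0.001 0.001 0.35 ] turn [-0.  0. -0.]
```

View pics/s5c.png

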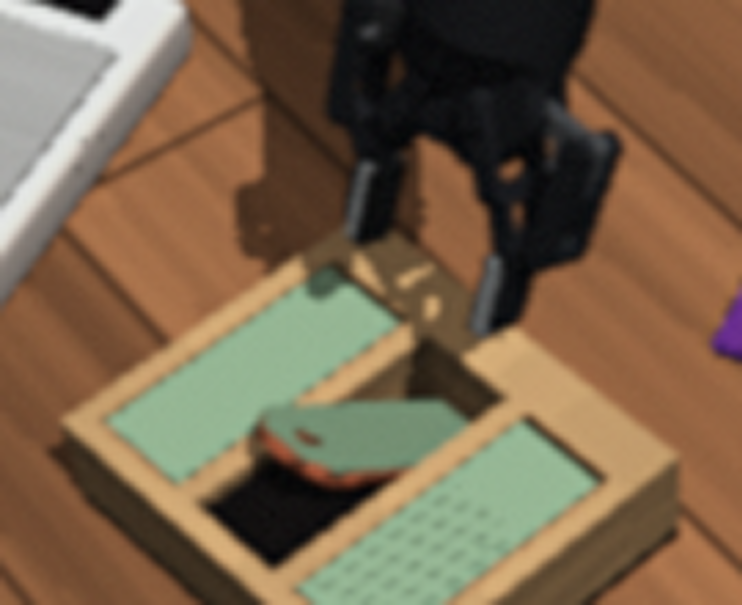

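The tile still stands; the opened fingers straddle it from behind. The arm hasn't finished tilting (wrist passes near q6≈0), so I re-reference from the measured pose and continue.

```bash
python3 - <<'E'
from h import *
s=ctrl.get_state(); setc(s['tool_pos'],Ro.from_rotvec(s['eef_rot'])); print(s['qd'].round(2),s['tool_pos'])
goal(case(tl(102,0,80)),frame(PSI,TH))
E
```

```text
[-0.02 -0.05  0.03  0.01 -0.23 -0.02  0.19] [ 470.96994164 -267.98813495  129.03810931]
shift [-0.1   -0.008  0.028] turn [ 0.006 -0.081  0.007]
```

>>> {"method": "jog_arm", "body": {"plan": [[[-0.03,0,0.01],[0,-0.02,0]],[[-0.06,0,0.02],[0.003,-0.04,0.003]],[[-0.08,-0.004,0.028],[0.006,-0.06,0.005]],[[-0.1,-0.008,0.028],[0.006,-0.081,0.007]],[[-0.1,-0.008,0.028],[0.006,-0.081,0.007]],[[-0.1,-0.008,0.028],[0.006,-0.081,0.007]]]}}

```text
time: 7.2
tool_pos: [490.6, -266.7, 132.7]
eef_rot: [-0.143, 2.477, 0.046]
contact_force: [0.2, -0.0, 0.3]
width: 68.3
```

```bash
python3 - <<'E'
from h import *
did([-.1,-.008,.028],[.006,-.081,.007])
E
```

```text
cmd [ 491.6 -266.7  131.9] [-0.142  2.472  0.048]
t 7.2 meas [ 490.6 -266.7  132.7] rotdiff deg [ 0.07  0.25 -0.07] F [ 0.2 -0.   0.3] w 68.3 q [ 1.3   1.1  -1.16  2.29  2.26  0.61  0.23]
```

>>> {"method": "jog_arm", "body": {"plan": [[[0,0,0.1],[0,0,0]],[[0,0,0.2],[0,0,0]],[[0,0,0.27],[0,0,0]],[[0,0,0.29],[0,0,0]],[[0,0,0.29],[0,0,0]],[[0,0,0.29],[0,0,0]]]}}

```text
time: 7.8
tool_pos: [526.1, -262.7, 88.1]
eef_rot: [-0.144, 2.473, 0.045]
contact_force: [1.0, 0.5, -0.4]
width: 68.1
```

```bash
python3 - <<'E'
from h import *
did([0,0,.29],[0,0,0]); a=snap('scene','s6'); b=snap('top','t6'); crop(a,155,90,290,200,5.5,'s6c'); crop(b,310,170,412,260,7,'t6c')
goal(case(tl(102,0,10)),frame(PSI,TH)); 
E
```

```text
cmd [ 527.2 -262.6   86.3] [-0.142  2.472  0.048]
t 7.8 meas [ 526.1 -262.7   88.1] rotdiff deg [ 0.11  0.08 -0.14] F [ 1.   0.5 -0.4] w 68.1 q [ 1.23  1.21 -1.13  2.23  2.32  0.67  0.23]
shift [0.    0.001 0.06 ] turn [-0.001  0.    -0.   ]
```

View pics/s6c.png

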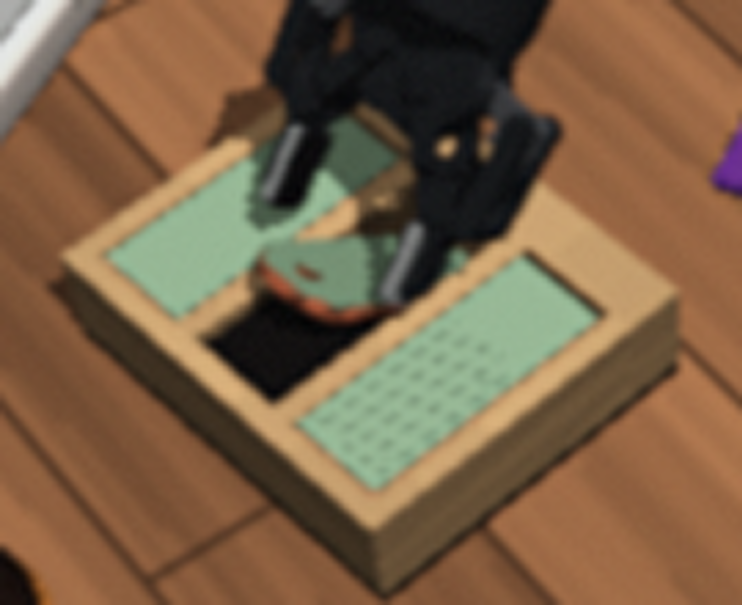

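View pics/t6c.png

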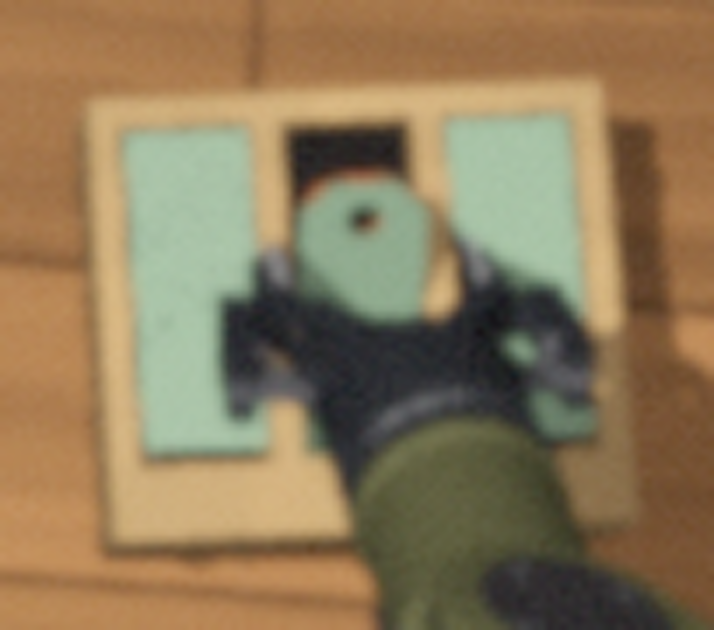

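```bash
python3 - <<'E'
from h import *
a=load('s6');b=load('t6')
s=ctrl.get_state(); R=Ro.from_rotvec(s['eef_rot'])
for zt in (4,8):
  for x in(-11,11):
    for y in (-34,34):
      P=s['tool_pos']+R.apply([x,y,zt]); print(zt,x,y,P.round(1),((w2p(a,[P])[0]-[155,90])*5.5).round(0),((w2p(b,[P])[0]-[310,170])*7).round(0))
E
```

```text
4 -11 -34 [ 540.9 -295.4   91.9] [268. 207.] [458. 238.]
4 -11 34 [ 533.1 -227.9   91.6] [373. 295.] [284. 245.]
4 11 -34 [ 523.7 -297.5   78.3] [303. 206.] [455. 288.]
4 11 34 [ 515.9 -229.9   78.1] [407. 292.] [283. 295.]
8 -11 -34 [ 543.4 -295.2   88.8] [265. 215.] [456. 233.]
8 -11 34 [ 535.6 -227.6   88.5] [369. 303.] [283. 240.]
8 11 -34 [ 526.2 -297.2   75.2] [299. 214.] [453. 283.]
8 11 34 [ 518.4 -229.6   74.9] [403. 300.] [281. 290.]
```

>>> {"method": "jog_arm", "body": {"plan": [[[0,0.004,0.02],[0,0,0]],[[0,0.008,0.04],[0,0,0]],[[0,0.008,0.06],[0,0,0]],[[0,0.008,0.065],[0,0,0]],[[0,0.008,0.065],[0,0,0]],[[0,0.008,0.065],[0,0,0]]]}}

```text
time: 8.5
tool_pos: [534.0, -260.3, 77.3]
eef_rot: [-0.142, 2.473, 0.045]
contact_force: [0.3, -0.4, -0.6]
width: 68.1
```

```bash
python3 - <<'E'
from h import *
did([0,.008,.065],[0,0,0]); a=snap('scene','s7'); crop(a,180,100,260,160,9,'s7c')
s=ctrl.get_state(); l=Ro.from_euler('z',-PSI).apply(s['tool_pos']-CASE); v=[l[0]+54.6,l[2]-6]; print('d,n',v[0]*np.cos(TH)+v[1]*np.sin(TH),-v[0]*np.sin(TH)+v[1]*np.cos(TH),l)
E
```

```text
cmd [ 535.  -260.1   76.1] [-0.142  2.472  0.048]
t 8.5 meas [ 534.  -260.3   77.3] rotdiff deg [ 0.1   0.06 -0.07] F [ 0.3 -0.4 -0.6] w 68.1 q [ 1.21  1.24 -1.13  2.22  2.33  0.69  0.23]
d,n 102.06689773960457 10.606736336606453 [19.17527958  1.39787282 77.32574986]
```

View pics/s7c.png

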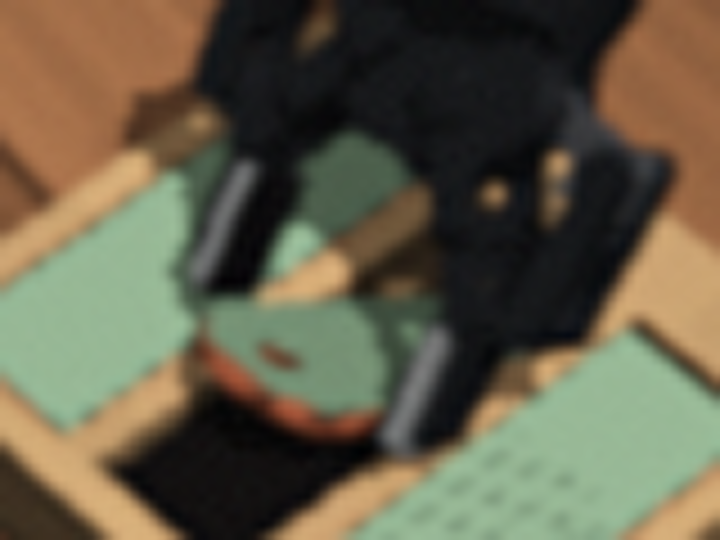

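The fingers straddle the tag's raised end (tips at crop (200,285) and (395,450)), just short of the clipped corners, with neighbours untouched. Closing.

>>> {"method": "jog_arm", "body": {"plan": [[[0,0,0],[0,0,0]],[[0,0,0],[0,0,0]],[[0,0,0],[0,0,0]],[[0,0,0],[0,0,0]],[[0,0,0],[0,0,0]],[[0,0,0],[0,0,0]]], "hand": 1, "grip_force": 70}}

```text
time: 9.15
tool_pos: [534.0, -260.7, 77.7]
eef_rot: [-0.142, 2.473, 0.044]
contact_force: [-4.0, -0.7, 5.6]
width: 47.9
```

```bash
python3 - <<'E'
from h import *
did([0,0,0],[0,0,0]); a=snap('scene','s8'); crop(a,180,100,260,160,9,'s8c')
b=snap('top','t8'); crop(b,330,170,400,230,9,'t8c')
p,R=getc(); n=R.apply([0,0,1.]); print(n)
# lift straight along tile slope? world up
goal(p+np.array([0,0,60.]))
E
```

```text
cmd [ 535.  -260.1   76.1] [-0.142  2.472  0.048]
t 9.15 meas [ 534.  -260.7   77.7] rotdiff deg [ 0.15  0.05 -0.09] F [-4.  -0.7  5.6] w 47.9 q [ 1.21  1.24 -1.13  2.22  2.33  0.69  0.23]
[ 0.61372458  0.06985831 -0.78642352]
shift [-0.185 -0.    -0.236] turn [0. 0. 0.]
```

View pics/s8c.png

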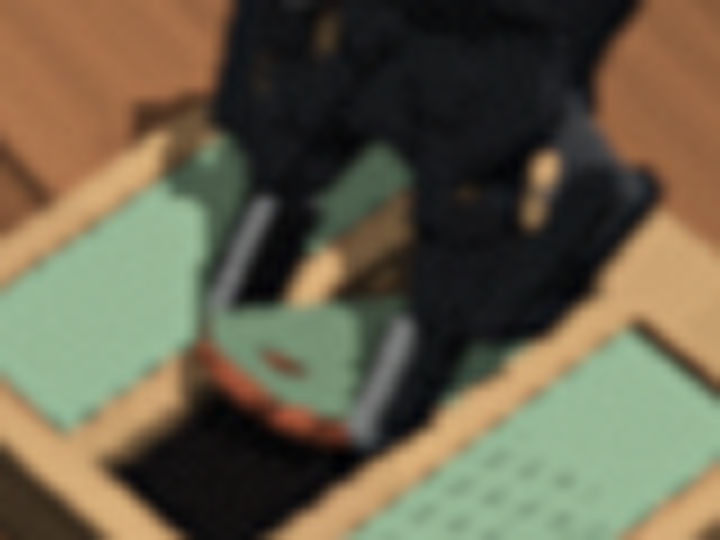

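View pics/t8c.png

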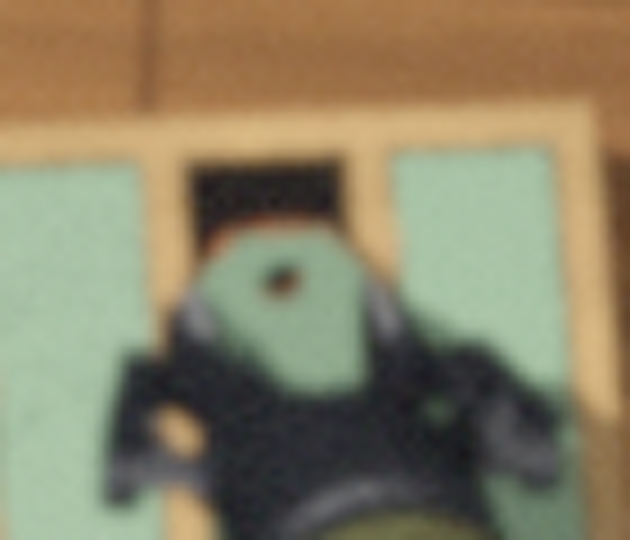

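Grip holds at 48 mm width. Small lift first to check it.

>>> {"method": "jog_arm", "body": {"plan": [[[-0.02,0,-0.02],[0,0,0]],[[-0.05,0,-0.06],[0,0,0]],[[-0.1,0,-0.12],[0,0,0]],[[-0.15,0,-0.19],[0,0,0]],[[-0.19,0,-0.24],[0,0,0]],[[-0.19,0,-0.24],[0,0,0]]]}}

```text
time: 9.85
tool_pos: [535.3, -259.7, 141.1]
eef_rot: [-0.145, 2.47, 0.043]
contact_force: [0.7, 0.0, -0.7]
width: 47.6
```

```bash
python3 - <<'E'
from h import *
did([-.19,0,-.24],[0,0,0]); a=snap('scene','s9'); crop(a,155,70,290,180,5.5,'s9c')
p,R=getc(); goal(p+np.array([-40,0,110.]))
E
```

```text
cmd [ 535.2 -260.   137.3] [-0.142  2.472  0.048]
t 9.85 meas [ 535.3 -259.7  141.1] rotdiff deg [ 0.15 -0.1  -0.23] F [ 0.7  0.  -0.7] w 47.6 q [ 1.22  1.08 -1.14  2.21  2.2   0.58  0.25]
shift [-0.183  0.022 -0.555] turn [0. 0. 0.]
```

View pics/s9c.png

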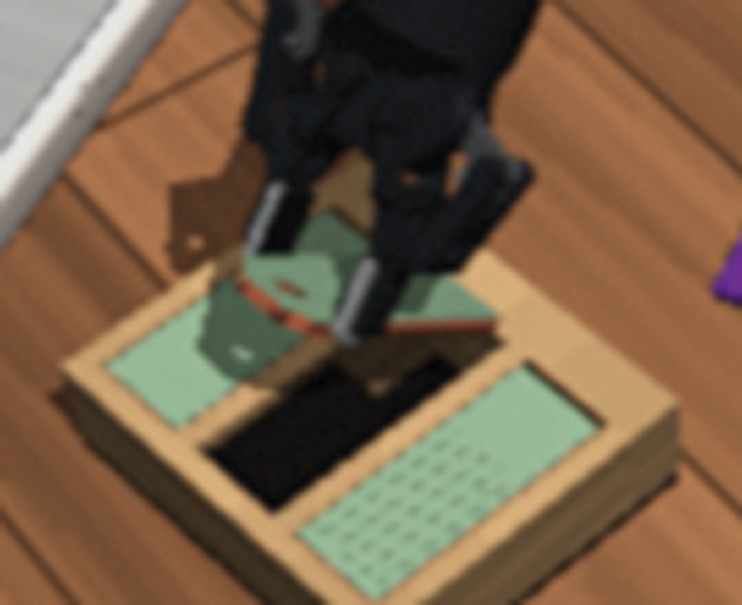

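The tag is lifted clear, square in the fingers with no droop, and both neighbours are flat. Raising further.

>>> {"method": "jog_arm", "body": {"plan": [[[-0.04,0,-0.13],[0,0,0]],[[-0.08,0.01,-0.27],[0,0,0]],[[-0.12,0.015,-0.4],[0,0,0]],[[-0.18,0.02,-0.55],[0,0,0]],[[-0.18,0.02,-0.55],[0,0,0]],[[-0.18,0.02,-0.55],[0,0,0]]]}}

```text
time: 10.5
tool_pos: [494.2, -260.7, 247.1]
eef_rot: [-0.143, 2.474, 0.043]
contact_force: [0.7, -0.1, -1.3]
width: 47.8
```

```bash
python3 - <<'E'
from h import *
did([-.18,.02,-.55],[0,0,0])
goal([510,-180,245],frame(PSI,0))
E
```

```text
cmd [ 495.3 -260.5  246. ] [-0.142  2.472  0.048]
t 10.5 meas [ 494.2 -260.7  247.1] rotdiff deg [ 0.19  0.11 -0.11] F [ 0.7 -0.1 -1.3] w 47.8 q [ 1.3   0.76 -1.09  2.23  1.95  0.3   0.36]
shift [-0.09   0.392  0.077] turn [-0.     0.212 -0.   ]
```

>>> {"method": "jog_arm", "body": {"plan": [[[-0.01,0.03,0.01],[0,0.018,0]],[[-0.02,0.07,0.015],[0,0.036,0]],[[-0.03,0.1,0.02],[0,0.054,0]],[[-0.04,0.14,0.03],[0,0.072,0]],[[-0.05,0.18,0.04],[0,0.09,0]],[[-0.055,0.22,0.045],[0,0.11,0]],[[-0.06,0.26,0.05],[0,0.13,0]],[[-0.07,0.3,0.06],[0,0.15,0]],[[-0.08,0.34,0.07],[0,0.17,0]],[[-0.09,0.39,0.077],[0,0.19,0]],[[-0.09,0.39,0.077],[0,0.212,0]],[[-0.09,0.39,0.077],[0,0.212,0]]]}}

```text
time: 11.7
tool_pos: [510.4, -178.7, 244.0]
eef_rot: [0.182, -3.133, 0.0]
contact_force: [-0.1, 1.3, -0.9]
width: 47.6
```

```bash
python3 - <<'E'
from h import *
did([-.09,.39,.077],[0,.212,0])
goal([510,0,245],frame(PSI,0))
E
```

```text
cmd [ 510.  -180.3  245. ] [ 1.790e-01 -3.136e+00  1.000e-03]
t 11.7 meas [ 510.4 -178.7  244. ] rotdiff deg [-0.05  0.17 -0.12] F [-0.1  1.3 -0.9] w 47.6 q [ 0.81  0.74 -0.98  1.8   0.73  1.01  1.22]
shift [-0.103  0.896 -0.001] turn [-0.    -0.    -0.001]
```

>>> {"method": "jog_arm", "body": {"plan": [[[-0.02,0.1,0],[0,0,0]],[[-0.04,0.25,0],[0,0,0]],[[-0.06,0.4,0],[0,0,0]],[[-0.09,0.55,0],[0,0,0]],[[-0.12,0.7,0],[0,0,0]],[[-0.15,0.85,0],[0,0,0]],[[-0.17,0.98,0],[0,0,0]],[[-0.17,1,0],[0,0,0]]]}}

```text
time: 12.5
tool_pos: [519.4, 26.0, 244.6]
eef_rot: [0.188, -3.134, -0.0]
contact_force: [0.7, 0.3, -1.6]
width: 47.6
```

```bash
python3 - <<'E'
from h import *
did([-.17,1,0],[0,0,0])
goal([603,226,200],frame(PSI,0))
E
```

```text
cmd [521.   22.2 244.8] [ 1.790e-01 -3.136e+00  1.000e-03]
t 12.5 meas [519.4  26.  244.6] rotdiff deg [-0.05  0.08 -0.32] F [ 0.7  0.3 -1.6] w 47.6 q [ 0.42  0.71 -0.96  1.86  0.71  0.96  0.83]
shift [-0.524  0.966  0.223] turn [-0.    -0.    -0.001]
```

>>> {"method": "jog_arm", "body": {"plan": [[[-0.07,0.13,0],[0,0,0]],[[-0.15,0.28,0],[0,0,0]],[[-0.22,0.42,0],[0,0,0]],[[-0.3,0.56,0.02],[0,0,0]],[[-0.38,0.7,0.08],[0,0,0]],[[-0.46,0.85,0.15],[0,0,0]],[[-0.524,0.966,0.22],[0,0,0]],[[-0.524,0.966,0.22],[0,0,0]],[[-0.524,0.966,0.22],[0,0,0]],[[-0.524,0.966,0.22],[0,0,0]]]}}

```text
time: 13.5
tool_pos: [602.3, 223.9, 200.1]
eef_rot: [0.176, -3.135, 0.008]
contact_force: [-0.6, -0.6, -1.4]
width: 47.6
```

```bash
python3 - <<'E'
from h import *
did([-.524,.966,.22],[0,0,0])
a=snap('scene','s10'); crop(a,240,170,440,320,4,'s10c'); b=snap('top','t10'); crop(b,120,100,280,250,4,'t10c')
goal([603,226,140],frame(PSI,0))
E
```

```text
cmd [603.1 226.1 200.7] [ 1.790e-01 -3.136e+00  1.000e-03]
t 13.5 meas [602.3 223.9 200.1] rotdiff deg [0.24 0.12 0.1 ] F [-0.6 -0.6 -1.4] w 47.6 q [ 0.    0.89 -0.87  1.53  0.74  1.08  0.63]
shift [ 0.    -0.     0.303] turn [-0.    -0.    -0.001]
```

View pics/s10c.png

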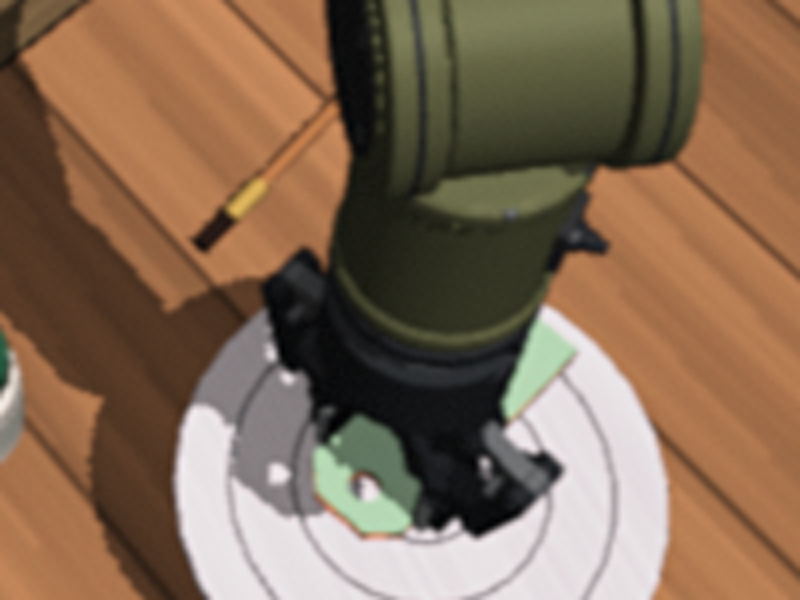

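View pics/t10c.png

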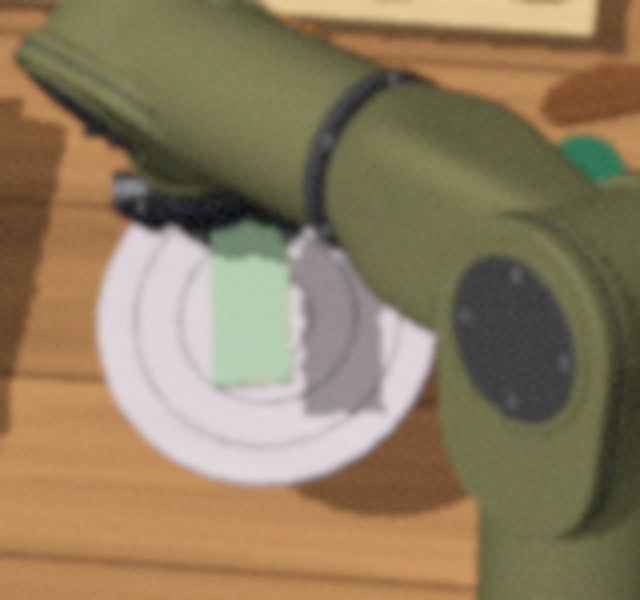

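```bash
python3 - <<'E'
from h import *
a=load('s10');b=load('t10'); s=ctrl.get_state(); R=Ro.from_rotvec(s['eef_rot']);p=s['tool_pos']
for nm,l in (('sqR',[102,-25,2.6]),('sqL',[102,25,2.6]),('hole',[-12,0,2.6]),('tipR',[-28,-13,2.6]),('tipL',[-28,13,2.6])):
    P=p+R.apply(l); print(nm,P.round(1),((w2p(a,[P])[0]-[240,170])*4).round(0),((w2p(b,[P])[0]-[120,100])*4).round(0))
E
```

```text
sqR [504.  188.  198.4] [493. 279.] [290. 383.]
sqL [498.4 237.7 198.2] [580. 351.] [211. 386.]
hole [614.5 225.6 198.2] [363. 486.] [250. 212.]
tipR [631.9 214.5 198.2] [315. 490.] [270. 188.]
tipL [628.9 240.3 198.1] [361. 532.] [230. 189.]
```

Tile held flat and where the model says: hole predicted (363,486) vs seen (362,485), square corner (580,351) vs (577,352). Lowering.

>>> {"method": "jog_arm", "body": {"plan": [[[0,0,0.08],[0,0,0]],[[0,0,0.18],[0,0,0]],[[0,0,0.27],[0,0,0]],[[0,0,0.32],[0,0,0]],[[0,0,0.32],[0,0,0]],[[0,0,0.32],[0,0,0]],[[0,0,0.32],[0,0,0]]]}}

```text
time: 14.3
tool_pos: [602.7, 226.6, 137.6]
eef_rot: [-0.179, 3.136, -0.003]
contact_force: [-0.2, 0.5, -0.0]
width: 47.9
```

```bash
python3 - <<'E'
from h import *
did([0,0,.32],[0,0,0])
a=snap('scene','s11'); crop(a,240,170,440,320,4,'s11c')
E
```

```text
cmd [603.1 226.1 136.7] [ 1.790e-01 -3.136e+00  1.000e-03]
t 14.3 meas [602.7 226.6 137.6] rotdiff deg [ 0.08 -0.02  0.01] F [-0.2  0.5 -0. ] w 47.9 q [-0.02  0.97 -0.82  1.58  0.82  0.97  0.58]
```

View pics/s11c.png

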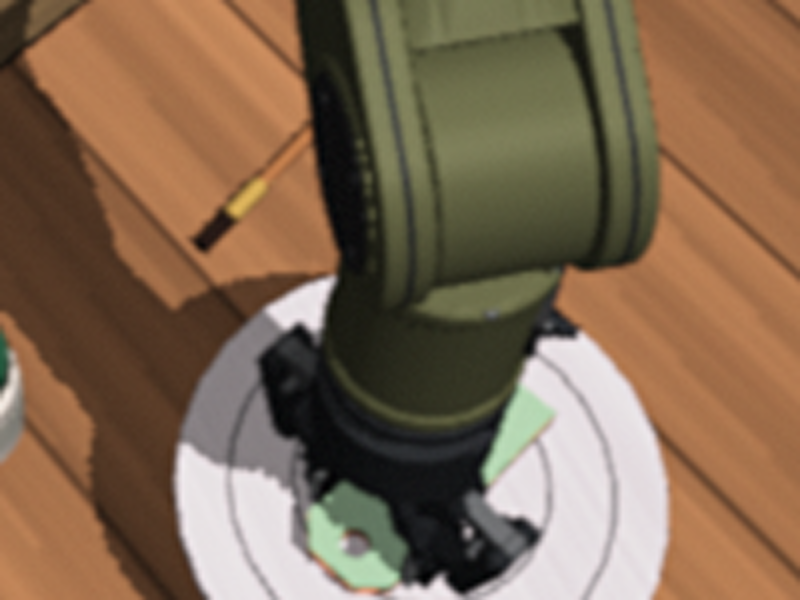

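>>> {"method": "jog_arm", "body": {"plan": [[[0,0,0.015],[0,0,0]],[[0,0,0.03],[0,0,0]],[[0,0,0.035],[0,0,0]],[[0,0,0.035],[0,0,0]]]}}

```text
time: 14.75
tool_pos: [602.1, 225.8, 129.4]
eef_rot: [0.179, -3.135, 0.005]
contact_force: [-0.8, 0.2, -0.7]
width: 47.9
```

>>> {"method": "jog_arm", "body": {"plan": [[[0,0,0.01],[0,0,0]],[[0,0,0.01],[0,0,0]],[[0,0,0.01],[0,0,0]]]}}

```text
time: 15.05
tool_pos: [602.4, 226.1, 128.1]
eef_rot: [0.179, -3.136, 0.004]
contact_force: [0.5, 0.2, 2.4]
width: 47.6
```

```bash
python3 - <<'E'
from h import *
did([0,0,.035],[0,0,0]);did([0,0,.01],[0,0,0])
E
```

```text
cmd [603.1 226.  129.7] [ 1.790e-01 -3.136e+00  1.000e-03]
t 15.05 meas [602.4 226.1 128.1] rotdiff deg [0.12 0.03 0.  ] F [0.5 0.2 2.4] w 47.6 q [-0.02  0.98 -0.81  1.58  0.83  0.96  0.57]
cmd [603.1 226.  127.7] [ 1.790e-01 -3.136e+00  1.000e-03]
t 15.05 meas [602.4 226.1 128.1] rotdiff deg [0.12 0.03 0.  ] F [0.5 0.2 2.4] w 47.6 q [-0.02  0.98 -0.81  1.58  0.83  0.96  0.57]
```

>>> {"method": "jog_arm", "body": {"plan": [[[0,0,0.008],[0,0,0]],[[0,0,0.008],[0,0,0]],[[0,0,0.008],[0,0,0]]]}}

```text
time: 15.35
tool_pos: [602.4, 226.2, 128.0]
eef_rot: [-0.179, 3.136, -0.005]
contact_force: [-2.5, -2.6, 12.1]
width: 47.6
```

```bash
python3 - <<'E'
from h import *
did([0,0,.008],[0,0,0])
E
```

```text
cmd [603.1 226.  126.1] [ 1.790e-01 -3.136e+00  1.000e-03]
t 15.35 meas [602.4 226.2 128. ] rotdiff deg [ 0.15 -0.02 -0.01] F [-2.5 -2.6 12.1] w 47.6 q [-0.02  0.98 -0.81  1.58  0.83  0.96  0.57]
```

Firm contact with the head. Releasing.

>>> {"method": "jog_arm", "body": {"plan": [[[0,0,0],[0,0,0]],[[0,0,0],[0,0,0]],[[0,0,0],[0,0,0]],[[0,0,0],[0,0,0]],[[0,0,0],[0,0,0]]], "hand": -0.7}}

```text
time: 15.85
tool_pos: [602.1, 225.9, 125.8]
eef_rot: [0.179, -3.135, 0.005]
contact_force: [0.0, -0.8, 0.2]
width: 72.7
```

>>> {"method": "jog_arm", "body": {"plan": [[[0,0,-0.05],[0,0,0]],[[0,0,-0.15],[0,0,0]],[[0,0,-0.3],[0,0,0]],[[0,0,-0.5],[0,0,0]],[[0,-0.2,-0.7],[0,0,0]],[[0,-0.4,-0.8],[0,0,0]],[[0.1,-0.6,-0.8],[0,0,0]],[[0.2,-0.8,-0.8],[0,0,0]],[[0.3,-1,-0.8],[0,0,0]],[[0.3,-1,-0.8],[0,0,0]],[[0.3,-1,-0.8],[0,0,0]]]}}

```text
time: 16.95
tool_pos: [565.5, 19.7, 287.5]
eef_rot: [0.175, -3.136, 0.005]
contact_force: [0.6, 0.8, 0.0]
width: 72.5
```

```bash
python3 - <<'E'
from h import *
did([.3,-1,-.8],[0,0,0])
a=snap('scene','s12'); b=snap('top','t12'); crop(a,240,190,440,340,4,'s12c'); crop(b,120,100,280,250,4,'t12c')
E
```

```text
cmd [566.3  20.6 286.2] [ 1.790e-01 -3.136e+00  1.000e-03]
t 16.95 meas [565.5  19.7 287.5] rotdiff deg [0.15 0.02 0.15] F [0.6 0.8 0. ] w 72.5 q [ 0.42  0.71 -0.98  1.67  0.65  1.12  0.94]
```

View pics/s12.png

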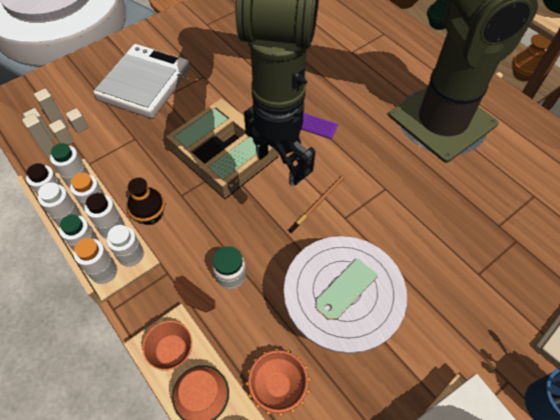

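View pics/t12c.png

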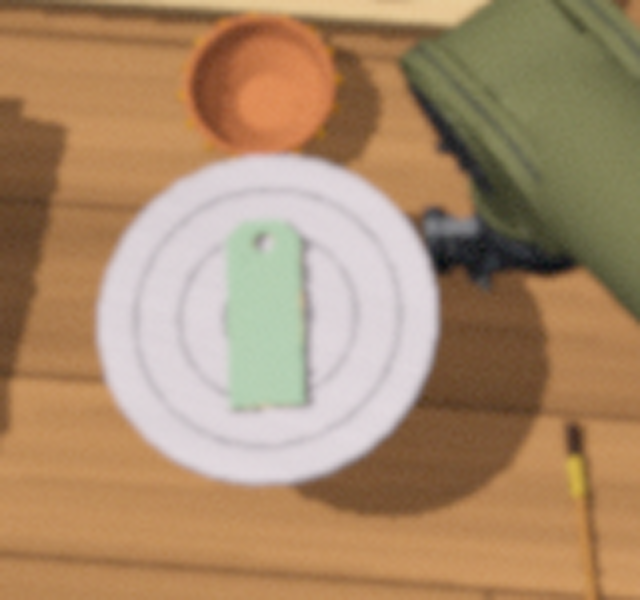

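View pics/s12c.png

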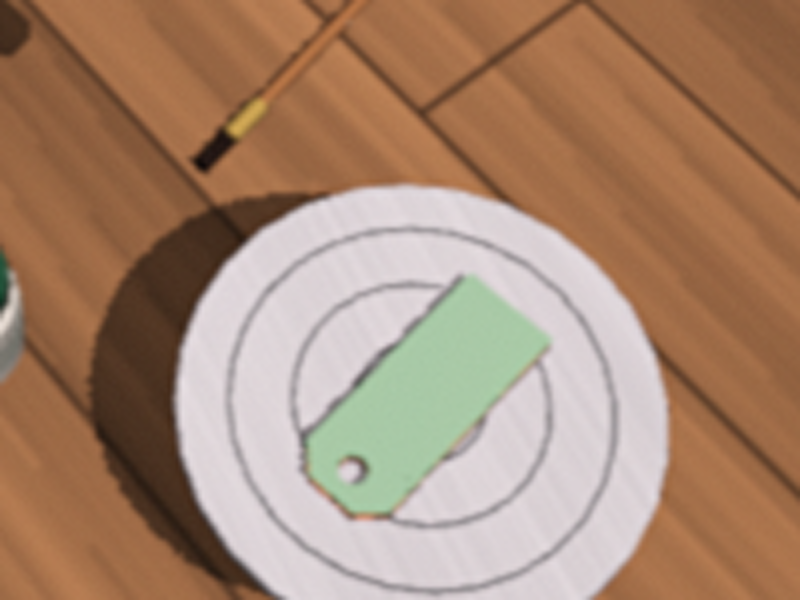

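```bash
python3 - <<'E'
from h import *
b=load('t12'); b0=load('t0'); a=load('s12')
im=np.hstack([np.array(x['pixels'])[110:265,240:415] for x in (b0,b)]); cv2.imwrite('pics/cmp.png',cv2.resize(im,None,fx=2.2,fy=2.2,interpolation=cv2.INTER_CUBIC))
print(p2w(b,np.array([[230,407],[308,404],[240,221],[290,221]])/4+[120,100],124).round(1))
E
```

```text
[[500.3 238.9 124. ]
 [506.2 187.  124. ]
 [629.6 246.5 124. ]
 [632.2 212.5 124. ]]
```

View pics/cmp.png

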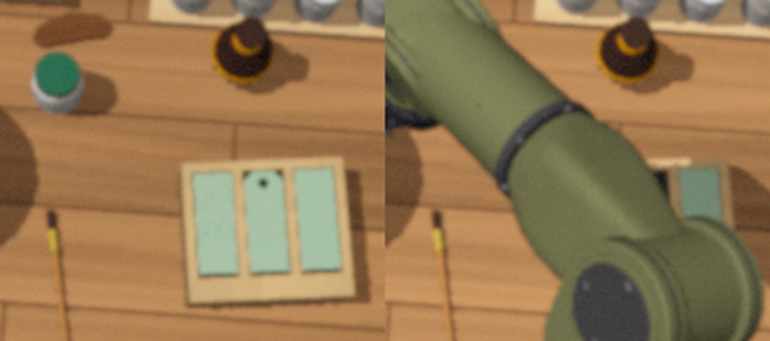

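```bash
python3 - <<'E'
from h import *
crop(load('s12'),155,90,290,200,5.5,'s12k')
E
```

```text
(no output)
```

View pics/s12k.png

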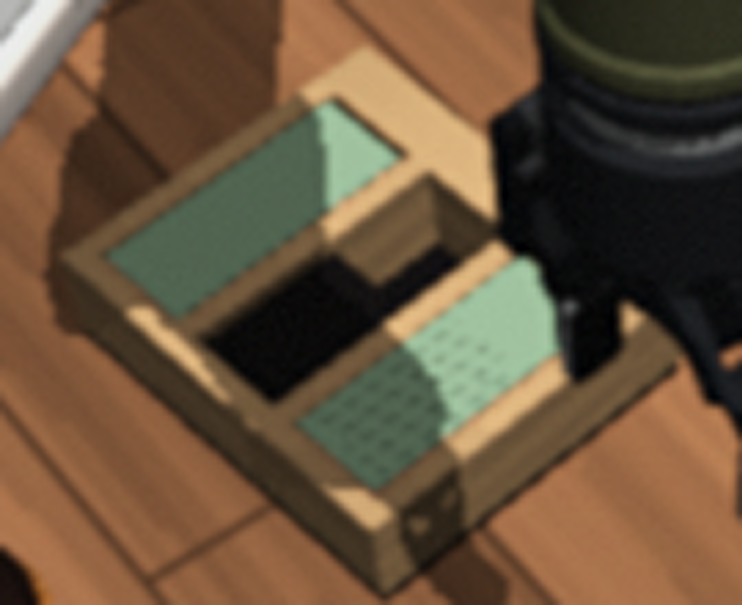

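Both other samples lie flat at the same pixels as at the start (corners at (105,257) and (375,490)), and the middle pocket is empty. Handing in.

```bash
python3 - <<'E'
from h import *
print(workorder.job_done()); print(ctrl.get_state()['time'])
E
```

```text
the job is handed in; nothing more can be done
None
the job is handed in; nothing more can be done
```

The tag-shaped sample is lying flat on the banding wheel, glazed side up and wholly on the head, and the job is handed in at about 17 s of the 58 s.

**What I did:** I pressed its plain end down to the firm stop (about 23 mm, 12.7 N) until the hole end stayed up. I then gripped it square by its straight sides, lifted it out and lowered it onto the wheel. I let go only once it was firmly touching (12 N).

**Last checks:**
- **Placing:** the pictures put the tag's middle about 2 mm from the wheel's axis. I judged flatness from the pictures only.
- **Other samples:** both lie flat at the same pixels as at the start. Part of the combed one's well end was hidden by the gripper.
- **Bench:** the jar, bowl, vase, brush and rib showed no movement in the final pictures.
- **Robot:** it was clear of everything at hand-in.

**What disagreed:**
- The grip read about 48 mm on the 50 mm tile.
- The tool stopped about 1.4 mm higher than I expected at touchdown.
- The top camera read points on the tag about 1 px off the prediction.
- The first tilt towards the tile stopped about 14 degrees short, so I finished it in a second move.

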